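# Open the push-catch tool cabinet

### The job

The black lacquered block stands in the way of the gunmetal tool cabinet's door: slide it along the bench, out of the door's swing. Then press the free edge of the door gently so that the push catch lets go and springs it ajar, take the hand off, and swing the door wide open, about square to the cabinet, with a fingertip behind its edge. Grip and lift nothing, do not let the door strike the block, leave everything else on the bench where it is, and finish clear with the door standing open.

Things in the scene. Friction and masses are not known exactly. Their poses are not given: they have to be found in the camera images.
- cabinet: Fixed gunmetal bench cabinet at the robot's left, 180 deep x 200 wide x 240 mm high. Origin: centre of its underside. Its -x axis points out of the front, y along its width, z up. The carcass's front rim lies at x = -90 mm; the handleless door hangs 5 mm before it and covers the whole front, 3 to 237 mm above the bench. Nothing stands on top.
- hinge (a point): Fixed point on the door's upright hinge axis, 240 mm above the bench, with the cabinet's axes (cabinet x -95, y -100 mm). The shut door runs from here 200 mm along +y to its free edge, the one nearer the robot, and opens outwards, towards -x. The door's back lies in the plane of the hinge axis, its outer face 16 mm outside it.
- door_hinge (a joint): Angle of the door, rad: 0 shut and latched, positive open, stop at 1.75. It can be pressed in to a rubber stop at about -0.026 (5 mm at the free edge). Once the catch has let go and the finger is away, the door springs out and rests ajar within 2 s at about 0.4 (75 mm gap at the free edge). Beyond that it swings with light friction and stays where left.
- door: The door's leaf, 200 wide x 234 high x 16 mm, 0.9 kg. Origin on the hinge axis 3 mm above the bench; y runs along the leaf to the free edge, x into the cabinet when shut, z up. Turns with the door. A round cam lock, 22 mm across, 172 mm from the hinge, 118 mm above the bench, stands 4 mm proud of its outer face; slot upright: unlocked, leave it.
- press_point (a point): Where to press the door: on its outer face, 30 mm in from the free edge, 35 mm below the door's upper edge, 202 mm above the bench. Moves with the door.
- seat_block: Loose black lacquered seat board block lying on the bench before the door, within its swing: 150 (x) x 60 (y) x 45 mm (z), about 0.3 kg. Origin: centre of its underside. Its length lies roughly along the door, some 90 mm or more from it. Slide it; do not grip it across its width nor lift it. Beyond it, away from the door, the bench is clear for about 120 mm.
- bell: Brass bell dome, mouth down, 94 mm wide, 60 mm high; origin centre of underside. Leave alone.
- screwdriver: Bone-handled screwdriver lying on the bench, 206 mm long (handle to -x, 25 mm thick); origin near the ferrule, on the bench. Leave alone.
- oil_can: Copper oil can, 74 mm wide body, spout to 168 mm high; origin centre of underside. Leave alone.
- pendulum_bob: Brass lens-shaped pendulum bob lying flat, 120 mm wide, 24 mm thick; origin centre of underside. Leave alone.
- pin_jar: Amber jar with brass cap, 52 mm wide, 65 mm high; origin centre of underside. Leave alone.
- great_wheel: Brass clock wheel lying flat, 97 mm wide, with a 35 mm upright arbor; origin centre of underside. Leave alone.
- catch (a point): Push catch in the cabinet (fixed point), 22 mm above the bench, 130 mm from the hinge. It lets go when the door is pressed in past about -0.015 rad (3 mm at the free edge), about 4 N at the press point. Its damped pin then pushes the door out and stays standing 45 mm out from the cabinet front. Pulling or prying does not release it.

How it is judged:
On the way, in this order (a step that is already met when the one before it is completed fails the run):
1. the door is pressed in until the catch lets go (value of joint door_hinge below -0.012 rad).
2. the spring has set the door ajar, untouched by the robot (value of joint door_hinge between 0.2 and 0.7 rad and contact force between each of the arm, the fingers and door below 0.1 N), for 0.1 s.
At the end, for the whole second after the job is handed in: The door stands still, open by at least 1.3 rad (75 degrees), and the block lies flat and still on the bench; the robot is clear of everything (value of joint door_hinge above 1.3 rad and velocity of joint door_hinge between -0.05 and 0.05 rad/s and height (world z) of seat_block between -0.006 and 0.006 m and angle between seat_block's own z axis and vertical below 0.1 rad and linear speed of seat_block below 0.01 m/s); the robot touches nothing.
It fails at once if the block is lifted or tipped (height (world z) of seat_block above 0.012 m or angle between seat_block's own z axis and vertical above 0.25 rad).
It fails at once if the block or the door is gripped between the fingers ((contact force between the fingers and seat_block_c1 above 1 N and contact force between the fingers and seat_block_c2 above 1 N) or (contact force between the fingers and door_c1 above 1 N and contact force between the fingers and door_c2 above 1 N)).
It fails at once if the door strikes or pushes the block (contact force between door and seat_block above 0.5 N).
It fails at once if the door is pressed harder than 60 N (contact force between any of the fingers, the arm and door above 60 N).
It fails at once if another thing on the bench is moved by more than 20 mm (distance of any of bell, screwdriver, oil_can, pendulum_bob, pin_jar, great_wheel from where it was at the start of the episode above 0.02 m).
It also fails if it takes over 64 s, if anything falls off the work surface, if the arm or the gripper's body presses on something with over 40 N, if the wrist force passes 120 N, or if a joint passes its speed limit or range.

### The arm

A 6-joint arm with a two-finger parallel gripper is mounted at the origin on the work surface. World frame = base frame: x ahead of the robot, y to its left, z up, the work surface at z = 0. Lengths are in m, angles in rad, forces in N, time in s.
With the tool pointing down it reaches from about 0.375 to 0.9 m from the base axis. Payload 3.1 kg.
Tool frame: the origin (TCP) lies on the centre line of the jaws, within the pads' length; the fingertips stand robot.tip_reach ahead of it and the grasp point (between the pads) lies 8 mm behind it (robot.tip_reach is the distance from the TCP to the fingertips, in m); z points along the fingers, y is the line along which they close (so a half turn about z gives the same grasp; the last joint's range is limited). The gripper opens to 87 mm and grips with 3 to 60 N. Pads are 19 mm wide; open, the fingers measure 117 mm over their backs; the gripper's body (75 mm by 190 mm) begins 51 mm behind the grasp point.
Start: joints at [1.079, 0.527, 1.433, -0, 1.181, -0.178], TCP at [0.192, 0.595, 0.234] pointing down, gripper open.
Joint ranges: [-3.08, 3.08], [-0.75, 2.2], [0.22, 2.44], [-1.43, 4.57], [0, 2.65], [-2.85, 2.85]. Speed limits (rad/s): [2.79, 2.79, 3.14, 3.14, 3.14, 3.14].

### API

Orientations are given as a unit quaternion [x, y, z, w].
In Python, from rig import robot gives the robot as it stands.
- The arm moves only by the tool jog_arm, never from a script. Its argument "motion" is one flat list of numbers, 7 for each row, row after row: the shift along the tool's x, y, z scaled (see below), then the turn, a rotation vector about the tool's x, y, z scaled (see below), then the gripper's target within -1 to 1 (shut at 1, half-way at 0, fully open at -1). In form: [x, y, z, rx, ry, rz, hand, x, y, z, rx, ry, rz, hand, ...]. A call has 1 to 12 rows; each row shifts and turns the commanded pose from where the row before left it, along the tool's axes as they then stand; what a row does not reach is not made up. The controller multiplies each number of a shift by 4 cm and each number of a turn by 4 degrees. A row lasts 1/8 s, in which the tool goes at most 62.5 mm and 10.7 degrees, less where a joint would pass 70% of its speed; a pose out of reach is approached as far as the arm can. A call with a number of a shift or a turn outside -1 to 1 is refused whole. A call with a gripper value outside its range is refused whole. The fingers move at their own pace and stop on an object; "grip_force" is the grip in N (left out, the last holds). Time passes only in rows, so rows that do not move let the fingers close. It gives the time, the measured TCP pose, the force, the opening and the grip force at its end, in the units of the state.
- robot.get_obs(): the state, without advancing time (a new reading comes with each control period).
- robot.camera(name): name is "scene" or "top" or "wrist"; returns the picture (384x512x3 uint8, blue, green, red); there is no depth.
- robot.calibration(name): a dict with "fx", "fy", "cx", "cy" (pixels), "dist_coeffs" ([k1, k2, p1, p2, k3] as OpenCV has them; the pictures are not rectified), "R" (3x3) and "t" (3): a world point X has camera coordinates R X + t; the wrist camera has in their place "T_tool_cam" (4x4, takes a point from camera to tool coordinates, whose origin is the TCP and whose axes are the flange's). Camera axes: x right, y down, z forward; pixel columns grow to the right and rows downward; lengths in m; the calibration is good to about 2 mm. A picture is of the moment at which its call begins: read the wrist's pose just before it. calibration takes no time and is no camera call.
- robot.hand_in(): hands the job in; it is judged then, once.
The state is a dict: "time": time; "q": joint angles; "joint_velocities": joint speeds; "joint_torque": joint torques, N m; "position": TCP position; "tool_rot": TCP orientation; "ft_force": force on the tool from outside, world axes, zero at the start; "moment": the same for the moment, N m; "grip_width": finger opening in m; "grip_force": force on a finger pad.
Only numpy, scipy, OpenCV 4.12 (cv2) and the standard library are available. Lean on these libraries where they do the work, as an engineer would, in place of code of your own. Each camera call takes 0.05 s, during which the arm holds its last target. There are 200 camera calls.

## Working session

There is one attempt and no reset: what is moved stays moved. The work goes in short steps, Python scripts to look and compute and a tool call to move; the robot and the scene stay as the last step left them, time stands still between calls to the robot, and variables do not carry over. Pictures are saved under pics/ and viewed, at most 10 in all, crops included, and the job is handed in when it is done.

Besides the shell and the picture viewer there is one more tool, called after "Request:" in YAML: its name, and indented under it one key for each argument. jog_arm: Moves the arm, as the interface text tells. Shifts and turns lie within -1 to 1; 1 stands for 4 cm of shift or 4 degrees of turn. Its arguments: {"type":"object","properties":{"motion":{"type":"array","items":{"type":"number"}},"grip_force":{"type":"number"}},"required":["motion"]}

```bash
mkdir -p pics; python3 - <<'E'
from rig import robot
import cv2,numpy as np
o=robot.get_obs();print({k:np.round(v,3) for k,v in o.items()}, robot.tip_reach)
for n in("scene","top"):
    im=robot.camera(n);cv2.imwrite(f"pics/{n}0.png",im)
    c=robot.calibration(n);print(n,{k:np.round(v,3).tolist() for k,v in c.items()})
E
```

```text
{'time': np.float64(0.0), 'q': array([ 1.079,  0.528,  1.434, -0.   ,  1.181, -0.179]), 'joint_velocities': array([-0.001,  0.001, -0.001, -0.001, -0.   ,  0.   ]), 'joint_torque': array([ 1.0000e-03, -4.4004e+01, -1.7660e+01,  6.3000e-02,  5.8000e-02,
       -0.0000e+00]), 'position': array([0.192, 0.594, 0.233]), 'tool_rot': array([ 0.156,  0.988, -0.001, -0.   ]), 'ft_force': array([ 0.319,  0.197, -0.199]), 'moment': array([-0.089, -0.062,  0.025]), 'grip_force': np.float64(0.0), 'grip_width': np.float64(0.087)} 0.011
scene {'fx': 462.714, 'fy': 462.714, 'cx': 251.106, 'cy': 189.877, 'dist_coeffs': [0.011, 0.0, 0.0, 0.0, 0.0], 'R': [[-0.544, 0.839, 0.005], [0.712, 0.465, -0.525], [-0.443, -0.282, -0.851]], 't': [0.357, -0.239, 1.671]}
top {'fx': 407.104, 'fy': 407.104, 'cx': 251.805, 'cy': 194.253, 'dist_coeffs': [0.016, 0.0, 0.0, 0.0, 0.0], 'R': [[0.006, -1.0, -0.004], [-0.998, -0.006, -0.067], [0.067, 0.005, -0.998]], 't': [-0.094, 0.542, 1.493]}
```

View pics/scene0.png

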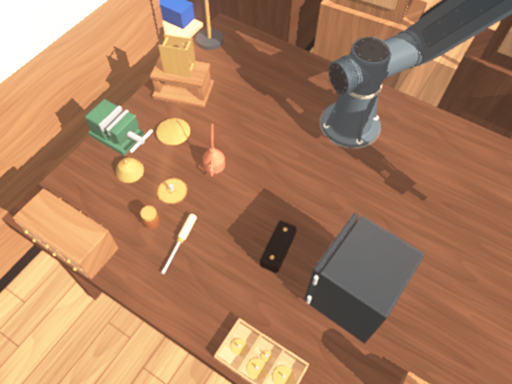

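View pics/top0.png

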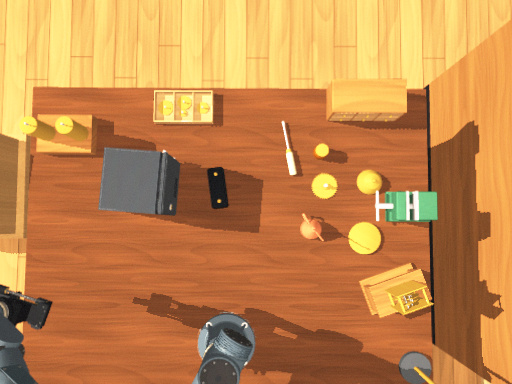

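The scene view shows the cabinet (about 365,275) and the block (278,246). In the top view the cabinet top spans u 100–165, v 150–215, and its front faces right with the door face at u≈165–180. The block is at (218,187), and the loose items are all at u>280.

```bash
cat > h.py <<'E'
from rig import robot
import cv2,numpy as np
def ray(n,uv):
    c=robot.calibration(n);K=np.array([[c["fx"],0,c["cx"]],[0,c["fy"],c["cy"]],[0,0,1]])
    p=cv2.undistortPoints(np.array(uv,float).reshape(-1,1,2),K,np.array(c["dist_coeffs"]))[:,0]
    R=np.array(c["R"]);t=np.array(c["t"])
    return -R.T@t, np.c_[p,np.ones(len(p))]@R
def onz(n,uv,z):
    o,d=ray(n,uv);return o+d*((z-o[2])/d[:,2:3])
def block(im):
    m=(im.max(2)<38).astype(np.uint8)
    return m
E
python3 - <<'E'
from h import *
im=cv2.imread("pics/top0.png")
c=im[135:235,90:250];cv2.imwrite("pics/crop0.png",cv2.resize(c,None,fx=5,fy=5,interpolation=cv2.INTER_CUBIC))
m=(im.max(2)<40).astype(np.uint8);m[:, :195]=0;m[:,245:]=0;m[:150]=0;m[230:]=0
m=cv2.morphologyEx(m,cv2.MORPH_CLOSE,np.ones((7,7)))
k=max(cv2.findContours(m,0,2)[0],key=cv2.contourArea);r=cv2.minAreaRect(k);print(r)
b=onz("top",cv2.boxPoints(r),.045);print(np.round(b,3))
s=cv2.imread("pics/scene0.png")[200:350,240:440];cv2.imwrite("pics/crop1.png",cv2.resize(s,None,fx=4,fy=4,interpolation=cv2.INTER_CUBIC))
E
```

```text
((217.46188354492188, 187.37454223632812), (40.09514617919922, 15.650038719177246), 82.56858825683594)
[[ 0.635  0.073  0.045]
 [ 0.642  0.016  0.045]
 [ 0.497 -0.004  0.045]
 [ 0.489  0.052  0.045]]
```

View pics/crop0.png

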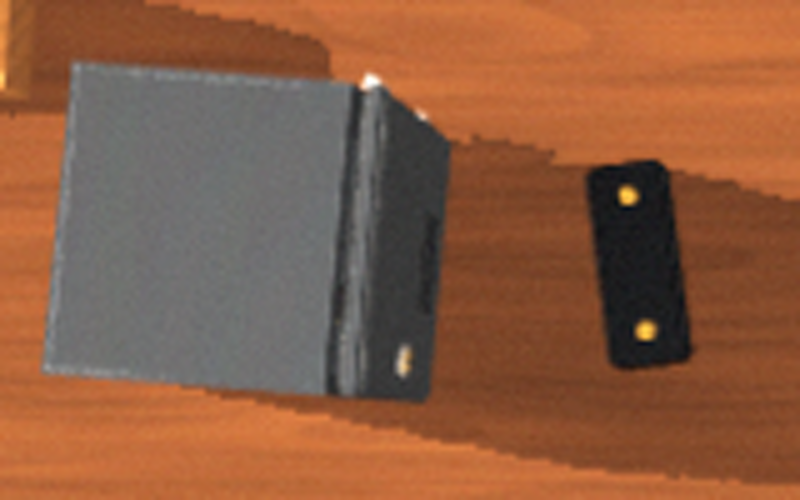

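View pics/crop1.png

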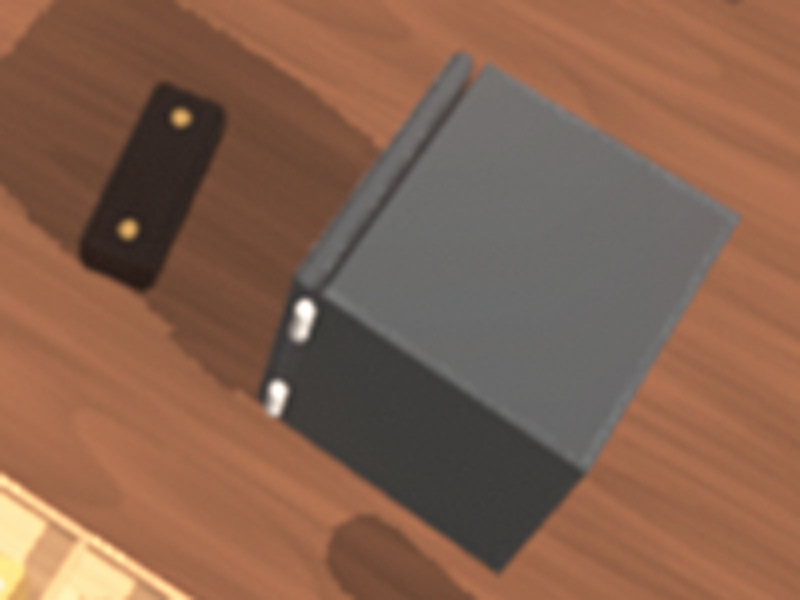

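Crop 0 shows the cabinet-top corners at crop pixels (75,63), (354,85), (328,394) and (45,372). The hinge knuckles are at (370,80) and the lock at (403,360), so the free edge is at the bottom. The block runs roughly from (590,170) to (690,365). Crop 1 confirms the same layout.

```bash
python3 - <<'E'
from h import *
px=np.array([[75,63],[353,85],[328,394],[45,372]])
uv=np.array([90,135])+(px+.5)/5-.5
P=onz("top",uv,.24)
print(np.round(P,4)); print([round(np.linalg.norm(P[i]-P[(i+1)%4]),3) for i in range(4)])
px=np.array([[486,64],[740,216],[585,468],[325,292]])
P2=onz("scene",np.array([240,200])+(px+.5)/4-.5,.24);print(np.round(P2,4))
c=(P.mean(0)+P2.mean(0))/2;print("c",c, P.mean(0),P2.mean(0))
ax=(P[0]-P[1])+(P[3]-P[2]);ay=(P[2]-P[1])+(P[3]-P[0])
ax2=(P2[1]-P2[0])+(P2[2]-P2[3]);ay2=(P2[0]-P2[3])+(P2[1]-P2[2])
for a,b in((ax,ay),(ax2,ay2)):print(np.degrees(np.arctan2(a[1],a[0])),np.degrees(np.arctan2(b[1],b[0])))
th=np.mean([np.arctan2(a[1],a[0]) for a in (ax,ax2)]+[np.arctan2(b[1],b[0])-np.pi/2 +(2*np.pi if b[1]<0 else 0) for b in(ay,ay2)])
print("th",th)
X=np.array([np.cos(th),np.sin(th)]);Y=np.array([-X[1],X[0]])
f=lambda x,y:np.round(c[:2]+x*X+y*Y,4)
np.savez("cab.npz",c=c[:2],X=X,Y=Y)
print("X",X,"Y",Y,"hinge",f(-.095,-.1),"free",f(-.095,.1),"press",f(-.111,.07))
b=onz("top",[[217.46,187.37]],.045)[0,:2]
print("block in cab",[( round((q-c[:2])@X,3),round((q-c[:2])@Y,3)) for q in (b,np.array([.635,.073]),np.array([.642,.016]),np.array([.497,-.004]),np.array([.489,.052]))])
E
```

```text
[[0.6757 0.3781 0.24  ]
 [0.6626 0.2007 0.24  ]
 [0.4657 0.2124 0.24  ]
 [0.4786 0.3911 0.24  ]]
[np.float64(0.178), np.float64(0.197), np.float64(0.179), np.float64(0.197)]
[[0.4651 0.2151 0.24  ]
 [0.4761 0.3932 0.24  ]
 [0.6727 0.378  0.24  ]
 [0.6601 0.2024 0.24  ]]
c [0.56957531 0.29637549 0.24      ] [0.57064886 0.29558469 0.24      ] [0.56850177 0.2971663  0.24      ]
85.83422066644201 176.41482786015047
86.17959713966486 175.9205339922083
th 1.502506740395427
X [0.06823652 0.99766917] Y [-0.99766917  0.06823652] hinge [0.6629 0.1948] free [0.4633 0.2084] press [0.4922 0.1904]
block in cab [(np.float64(-0.262), np.float64(-0.014)), (np.float64(-0.218), np.float64(-0.081)), (np.float64(-0.275), np.float64(-0.091)), (np.float64(-0.305), np.float64(0.052)), (np.float64(-0.249), np.float64(0.064))]
```

```bash
python3 - <<'E'
from h import *
print(np.round(robot.calibration("wrist")["T_tool_cam"],3))
E
```

```text
[[ 0.    -0.957 -0.291  0.08 ]
 [ 1.     0.001 -0.002 -0.001]
 [ 0.002 -0.291  0.957 -0.151]
 [ 0.     0.     0.     1.   ]]
```

Request:
jog_arm:
  motion: [0,0,-0.4,0,0,1,-1,0,0,-0.4,0,0,1,-1,0,0,-0.4,0,0,1,-1,0,0,-0.4,0,0,1,-1,0,0,-0.4,0,0,1,-1,0,0,-0.4,0,0,1,-1,0,0,-0.4,0,0,1,-1,0,0,-0.4,0,0,1,-1]

```text
time: 1.1
position: [0.1921, 0.5943, 0.3614]
tool_rot: [0.423, 0.906, -0.001, -0.0]
ft_force: [-0.2, -0.1, 0.6]
grip_width: 0.0868
grip_force: 0.0
```

Request:
jog_arm:
  motion: [0,0,0,0,0,1,-1,0,0,0,0,0,1,-1,0,0,0,0,0,1,-1,0,0,0,0,0,1,-1,0,0,0,0,0,1,-1,0,0,0,0,0,1,-1,0,0,0,0,0,1,-1,0,0,0,0,0,1,-1]

```text
time: 2.1
position: [0.1921, 0.5943, 0.3608]
tool_rot: [0.656, 0.754, -0.001, 0.0]
ft_force: [0.3, 0.0, 0.1]
grip_width: 0.0869
grip_force: 0.0
```

Request:
jog_arm:
  motion: [-0.98,0.52,0,0,0,0,-1,-0.98,0.52,0,0,0,0,-1,-0.98,0.52,0,0,0,0,-1,-0.98,0.52,0,0,0,0,-1,-0.98,0.52,0,0,0,0,-1,-0.98,0.52,0,0,0,0,-1,-0.98,0.52,0,0,0,0,-1,-0.98,0.52,0,0,0,0,-1,-0.98,0.52,0,0,0,0,-1,-0.98,0.52,0,0,0,0,-1,-0.98,0.52,0,0,0,0,-1,-0.98,0.52,0,0,0,0,-1]

```text
time: 3.6
position: [0.5059, 0.1627, 0.3611]
tool_rot: [0.656, 0.755, -0.0, -0.0]
ft_force: [0.7, 0.1, -0.6]
grip_width: 0.0869
grip_force: 0.0
```

Request:
jog_arm:
  motion: [-0.98,0.52,0,0,0,0,-1,-0.98,0.52,0,0,0,0,-1,0,0,0,0,1,0,-1,0,0,0,0,1,0,-1,0,0,0,0,1,0,-1,0,0,0,0,1,0,-1,0,0,0,0,0,0,-1,0,0,0,0,0,0,-1]

```text
time: 4.6
position: [0.5575, 0.0923, 0.3614]
tool_rot: [0.649, 0.748, 0.091, -0.105]
ft_force: [-0.3, 0.2, -0.1]
grip_width: 0.0873
grip_force: 0.0
```

Request:
jog_arm:
  motion: [-0.276,0,0.961,0,0,0,-1,-0.276,0,0.961,0,0,0,-1,-0.276,0,0.961,0,0,0,-1,-0.276,0,0.961,0,0,0,-1,-0.276,0,0.961,0,0,0,-1,-0.276,0,0.961,0,0,0,-1,-0.276,0,0.961,0,0,0,-1,-0.138,0,0.48,0,0,0,-1,-0.138,0,0.48,0,0,0,-1,-0.08,0,0.28,0,0,0,-1,0,0,0,0,0,0,-1]

```text
time: 5.98
position: [0.5575, 0.0923, 0.0295]
tool_rot: [0.649, 0.748, 0.091, -0.106]
ft_force: [0.2, 0.2, 0.8]
grip_width: 0.087
grip_force: 0.0
```

```bash
python3 - <<'E'
from h import *
im=robot.camera("top");cv2.imwrite("pics/t1.png",cv2.resize(im[100:260,80:320],None,fx=3,fy=3,interpolation=cv2.INTER_CUBIC))
E
```

```text
(no output)
```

View pics/t1.png

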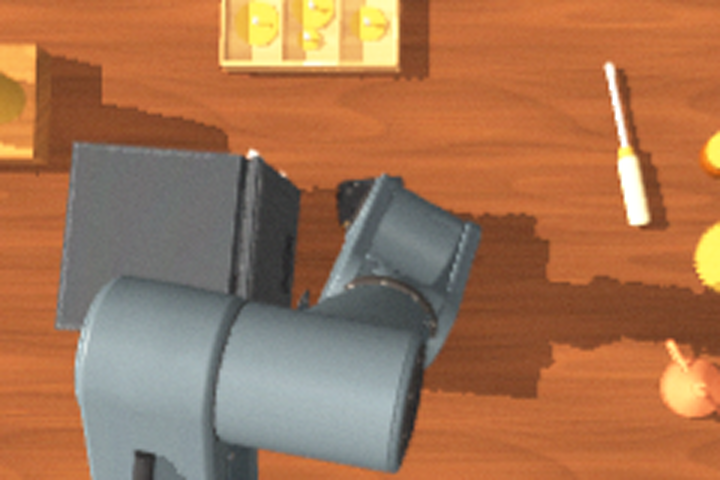

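The top view shows the hand standing between the door and the block without touching either, and the block is hidden under the wrist. I'll push now.

Request:
jog_arm:
  motion: [-0.24,0,-0.069,0,0,0,-1,-0.24,0,-0.069,0,0,0,-1,-0.24,0,-0.069,0,0,0,-1,-0.24,0,-0.069,0,0,0,-1,-0.24,0,-0.069,0,0,0,-1,-0.24,0,-0.069,0,0,0,-1]

```text
time: 6.78
position: [0.5661, 0.0326, 0.0305]
tool_rot: [0.649, 0.748, 0.092, -0.106]
ft_force: [-0.5, 4.9, 5.5]
grip_width: 0.0869
grip_force: 3.1
```

Request:
jog_arm:
  motion: [-0.24,0,-0.069,0,0,0,-1,-0.24,0,-0.069,0,0,0,-1,-0.24,0,-0.069,0,0,0,-1,-0.24,0,-0.069,0,0,0,-1,-0.24,0,-0.069,0,0,0,-1,-0.24,0,-0.069,0,0,0,-1,0,0,0,0,0,0,-1]

```text
time: 7.65
position: [0.5749, -0.028, 0.03]
tool_rot: [0.649, 0.748, 0.091, -0.104]
ft_force: [-0.3, -0.1, 0.8]
grip_width: 0.0873
grip_force: 0.3
```

Request:
jog_arm:
  motion: [0.3,0,0.08,0,0,0,-1,0.276,0,-0.961,0,0,0,-1,0.276,0,-0.961,0,0,0,1,0.276,0,-0.961,0,0,0,1,0.276,0,-0.961,0,0,0,1,0.276,0,-0.961,0,0,0,1,0.276,0,-0.961,0,0,0,1,0.276,0,-0.961,0,0,0,1]
  grip_force: 10

```text
time: 8.65
position: [0.5724, -0.0136, 0.311]
tool_rot: [0.649, 0.748, 0.091, -0.105]
ft_force: [-0.2, 0.1, 0.3]
grip_width: 0.0348
grip_force: 0.0
```

Request:
jog_arm:
  motion: [0,0,0,0,-1,0,1,0,0,0,0,-1,0,1,0,0,0,0,-1,0,1,0,0,0,0,-1,0,1,0,0,0,0,0,1,1,0,0,0,0,0,1,1,0,0,0,0,0,1,1,0,0,0,0,0,0,1]

```text
time: 9.65
position: [0.5725, -0.0136, 0.3097]
tool_rot: [0.73, 0.683, -0.0, -0.0]
ft_force: [-0.2, 0.4, -0.5]
grip_width: 0.0007
grip_force: 0.0
```

```bash
cat > d.py <<'E'
from h import *
from scipy.spatial.transform import Rotation as R
d=np.load("cab.npz")
def state():
    o=robot.get_obs();r=R.from_quat(o["tool_rot"]).as_matrix();p=o["position"]
    w=p[:2]-d["c"];print("t",o["time"],"pos",p.round(4),"cab",round(w@d["X"],4),round(w@d["Y"],4),"F",o["ft_force"].round(1),"w",o["grip_width"].round(4))
    print("tool axes\n",r.T.round(3),"\nyaw y in cab deg",np.degrees(np.arctan2(r[:2,1]@d["Y"],r[:2,1]@d["X"])))
    return p,r
def delta(cx,cy,z):
    p,r=state();g=np.r_[d["c"]+cx*d["X"]+cy*d["Y"],z]
    print("shift in units",(r.T@(g-p)/.04).round(2))
E
python3 - <<'E'
from d import *
delta(-.16,.07,.28);delta(-.16,.07,.201)
im=robot.camera("scene");cv2.imwrite("pics/s1.png",im)
E
```

```text
Traceback (most recent call last):
  File "d.py", line 10, in delta
    p,r=state();g=np.r_[d["c"]+cx*d["X"]+cy*d["Y"],z]
        ~~~~~^^
  File "d.py", line 6, in state
    w=p[:2]-d["c"];print("t",o["time"],"pos",p.round(4),"cab",round(w@d["X"],4),round(w@d["Y"],4),"F",o["ft_force"].round(1),"w",o["grip_width"].round(4))
                                                                                                                                 ^^^^^^^^^^^^^^^^^^^^^
AttributeError: 'float' object has no attribute 'round'
```

```bash
sed -i 's/o\["grip_width"\].round(4)/o["grip_width"]/' d.py
python3 - <<'E'
from d import *
delta(-.16,.07,.28)
im=robot.camera("scene");cv2.imwrite("pics/s1.png",im)
E
```

```text
t 9.65 pos [ 0.5725 -0.0136  0.3097] cab -0.309 -0.024 F [-0.2  0.4 -0.5] w 0.0007043028530247961
tool axes
 [[ 0.067  0.998 -0.   ]
 [ 0.998 -0.067 -0.001]
 [-0.001 -0.    -1.   ]] 
yaw y in cab deg -89.90943146595161
shift in units [ 3.73 -2.34  0.74]
```

View pics/s1.png

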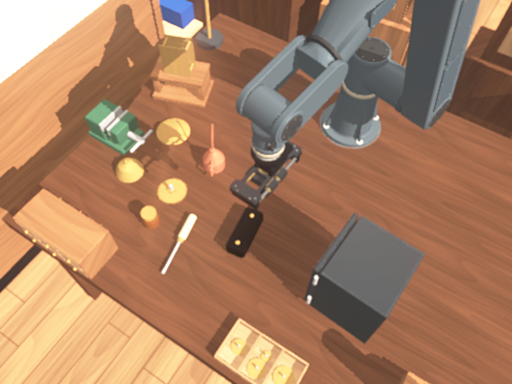

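The block now lies at about (245,232), flat and further from the cabinet, and nothing else has moved. I'll check its clearance from the door's swing and approach the press point.

```bash
python3 - <<'E'
from d import *
P=onz("scene",[[263,213],[244,254],[228,247],[246,209]],.045)[:,:2]-d["c"]
q=np.c_[P@d["X"],P@d["Y"]];print(q.round(3),np.hypot(*(q-[-.095,-.1]).T).round(3))
E
```

```text
[[-0.355  0.042]
 [-0.319 -0.102]
 [-0.37  -0.113]
 [-0.405  0.021]] [0.296 0.224 0.275 0.333]
```

Request:
jog_arm:
  motion: [0.75,-0.5,0,0,0,0,1,0.75,-0.5,0,0,0,0,1,0.75,-0.5,0,0,0,0,1,0.75,-0.5,0.3,0,0,0,1,0.73,-0.34,0.44,0,0,0,1,0,0,1,0,0,0,1,0,0,0.97,0,0,0,1,0,0,0,0,0,0,1]

```text
time: 10.7
position: [0.4872, 0.1411, 0.1995]
tool_rot: [0.73, 0.683, -0.003, -0.002]
ft_force: [0.3, -0.0, 0.3]
grip_width: 0.0001
grip_force: 0.0
```

Request:
jog_arm:
  motion: [0.3,0,0,0,0,0,1,0.3,0,0,0,0,0,1,0.15,0,0,0,0,0,1,0,0,0,0,0,0,1]

```text
time: 11.2
position: [0.492, 0.1717, 0.2026]
tool_rot: [0.73, 0.683, 0.001, 0.0]
ft_force: [0.5, -0.4, -0.2]
grip_width: 0.0002
grip_force: 0.0
```

Request:
jog_arm:
  motion: [0.05,0,0,0,0,0,1,0.05,0,0,0,0,0,1,0,0,0,0,0,0,1]

```text
time: 11.58
position: [0.492, 0.1749, 0.2018]
tool_rot: [0.731, 0.682, -0.0, -0.0]
ft_force: [1.0, 0.5, -1.1]
grip_width: 0.001
grip_force: 0.0
```

Request:
jog_arm:
  motion: [0.05,0,0,0,0,0,1,0,0,0,0,0,0,1]

```text
time: 11.82
position: [0.4921, 0.177, 0.2018]
tool_rot: [0.731, 0.683, -0.0, -0.0]
ft_force: [0.8, -0.5, 0.4]
grip_width: 0.0003
grip_force: 0.0
```

Request:
jog_arm:
  motion: [0.05,0,0,0,0,0,1,0.05,0,0,0,0,0,1,0,0,0,0,0,0,1]

```text
time: 12.2
position: [0.4924, 0.181, 0.2019]
tool_rot: [0.731, 0.683, -0.0, 0.0]
ft_force: [-0.4, 1.0, 0.5]
grip_width: 0.0003
grip_force: 0.2
```

Request:
jog_arm:
  motion: [0.04,0,0,0,0,0,1,0,0,0,0,0,0,1]

```text
time: 12.45
position: [0.4924, 0.1819, 0.2019]
tool_rot: [0.731, 0.683, -0.001, 0.0]
ft_force: [-0.9, -4.7, 1.3]
grip_width: 0.0005
grip_force: 2.3
```

Request:
jog_arm:
  motion: [0.04,0,0,0,0,0,1,0,0,0,0,0,0,1]

```text
time: 12.7
position: [0.4923, 0.1836, 0.2019]
tool_rot: [0.731, 0.683, -0.001, 0.0]
ft_force: [0.3, -4.6, 1.9]
grip_width: 0.0007
grip_force: 2.4
```

Request:
jog_arm:
  motion: [0.04,0,0,0,0,0,1,0,0,0,0,0,0,1]

```text
time: 12.95
position: [0.4923, 0.1853, 0.2018]
tool_rot: [0.731, 0.683, -0.001, 0.0]
ft_force: [-1.7, -5.7, 2.7]
grip_width: 0.0007
grip_force: 2.7
```

Request:
jog_arm:
  motion: [0.03,0,0,0,0,0,1,0,0,0,0,0,0,1]

```text
time: 13.2
position: [0.4923, 0.1853, 0.2019]
tool_rot: [0.731, 0.683, -0.002, 0.001]
ft_force: [-1.1, -9.9, 2.8]
grip_width: 0.0005
grip_force: 4.6
```

Request:
jog_arm:
  motion: [-1,0,0,0,0,0,1,-1,0,0,0,0,0,1,-1,0,0,0,0,0,1,-0.5,0,0,0,0,0,1,0,0,0,0,0,0,1,0,0,0,0,0,0,1,0,0,0,0,0,0,1,0,0,0,0,0,0,1,0,0,0,0,0,0,1,0,0,0,0,0,0,1,0,0,0,0,0,0,1,0,0,0,0,0,0,1]

```text
time: 14.7
position: [0.4832, 0.0473, 0.2019]
tool_rot: [0.731, 0.682, -0.0, -0.0]
ft_force: [-0.2, 0.2, -0.5]
grip_width: 0.0011
grip_force: 0.0
```

Request:
jog_arm:
  motion: [0,-0.7,0,0,0,0,1,0,-0.7,0,0,0,0,1,0,-0.7,0,0,0,0,1,0,0,0,0,0,0,1,0,0,0,0,0,0,1,0,0,0,0,0,0,1,0,0,0,0,0,0,1,0,0,0,0,0,0,1,0,0,0,0,0,0,1]

```text
time: 15.82
position: [0.3995, 0.053, 0.2018]
tool_rot: [0.731, 0.683, -0.0, -0.0]
ft_force: [0.3, -0.0, 0.6]
grip_width: 0.0009
grip_force: 0.0
```

```bash
python3 - <<'E'
from d import *
delta(-.128,.15,.202)
im=robot.camera("scene");cv2.imwrite("pics/s2.png",cv2.resize(im[160:352,220:460],None,fx=3,fy=3,interpolation=cv2.INTER_CUBIC))
E
```

```text
t 15.825 pos [0.3995 0.053  0.2018] cab -0.2544 0.1531 F [ 0.3 -0.   0.6] w 0.0008767338370135522
tool axes
 [[ 0.068  0.998 -0.   ]
 [ 0.998 -0.068 -0.   ]
 [-0.     0.    -1.   ]] 
yaw y in cab deg -90.00680642219956
shift in units [ 3.16  0.08 -0.01]
```

View pics/s2.png

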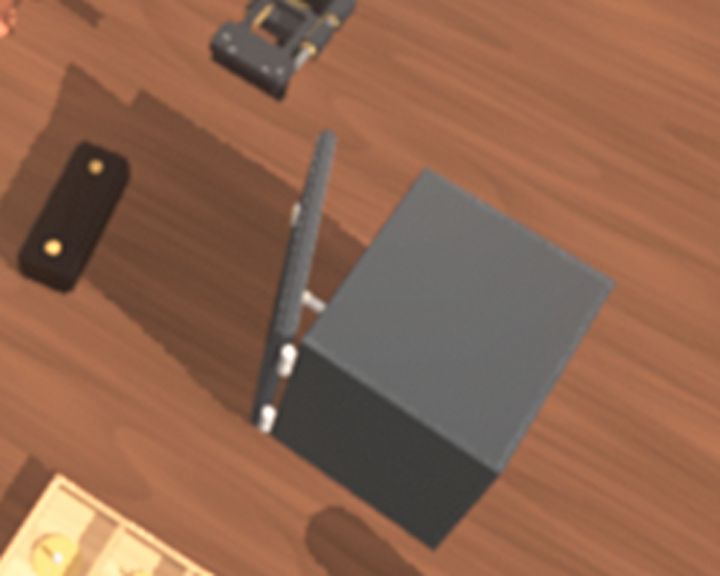

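The crop shows the door ajar, with its free edge at (327,133), the catch pin standing out at (312,300) and the block well clear. Next I'll put the finger behind the edge.

Request:
jog_arm:
  motion: [0.79,0,0,0,0,0,1,0.79,0,0,0,0,0,1,0.79,0,0,0,0,0,1,0.79,0,0,0,0,0,1,0,0.5,0,0,0,0,1,0,0.5,0,0,0,0,1,0,0.5,0,0,0,0,1,0,0.5,0,0,0,0,1,0,0.08,0,0,0,0,1,0,0,0,0,0,0,1]

```text
time: 17.12
position: [0.4903, 0.1734, 0.2016]
tool_rot: [0.731, 0.682, -0.001, -0.0]
ft_force: [0.5, -0.7, 0.7]
grip_width: 0.0008
grip_force: 0.0
```

```bash
python3 - <<'E'
from d import *
delta(-.177,.05,.202)
im=robot.camera("scene");cv2.imwrite("pics/s3.png",cv2.resize(im[160:352,220:460],None,fx=3,fy=3,interpolation=cv2.INTER_CUBIC))
E
```

```text
t 17.125 pos [0.4903 0.1734 0.2016] cab -0.1281 0.0707 F [ 0.5 -0.7  0.7] w 0.0008305502328342802
tool axes
 [[ 0.068  0.998 -0.   ]
 [ 0.998 -0.068 -0.001]
 [-0.001 -0.    -1.   ]] 
yaw y in cab deg -90.01214701169769
shift in units [-1.22  0.52 -0.01]
```

View pics/s3.png

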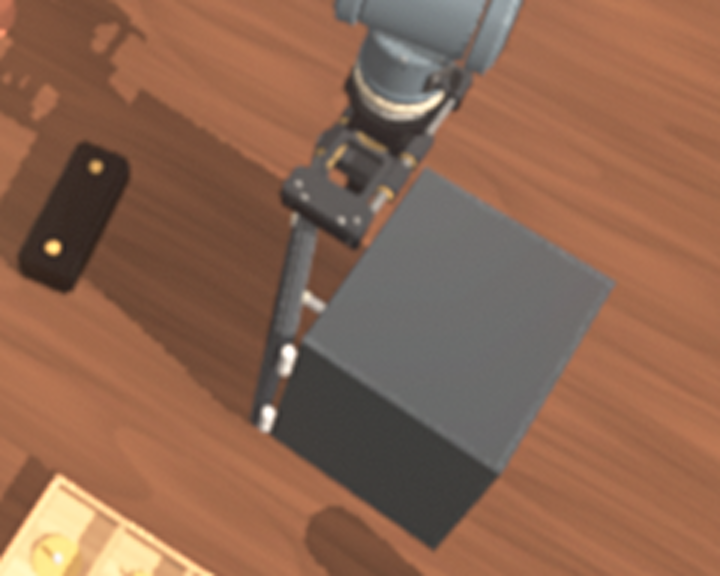

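The hand is over the gap behind the free edge and the door is undisturbed, so I'll swing it open.

Request:
jog_arm:
  motion: [-0.31,0.13,0,0,0,0,1,-0.31,0.13,0,0,0,0,1,-0.31,0.13,0,0,0,0,1,-0.31,0.13,0,0,0,0,1,-0.33,0.25,0,0,0,0,1,-0.33,0.25,0,0,0,0,1,-0.33,0.25,0,0,0,0,1]

```text
time: 18.05
position: [0.5365, 0.0799, 0.2018]
tool_rot: [0.731, 0.682, 0.0, 0.0]
ft_force: [0.2, 1.5, -0.2]
grip_width: 0.0005
grip_force: 0.2
```

Request:
jog_arm:
  motion: [-0.25,0.35,0,0,0,0,1,-0.25,0.35,0,0,0,0,1,-0.25,0.35,0,0,0,0,1,-0.13,0.4,0,0,0,0,1,-0.13,0.4,0,0,0,0,1,-0.13,0.4,0,0,0,0,1,0,0,0,0,0,0,1]

```text
time: 18.92
position: [0.6238, 0.0285, 0.2017]
tool_rot: [0.731, 0.682, 0.0, 0.001]
ft_force: [0.1, -0.8, 0.1]
grip_width: 0.0008
grip_force: 0.0
```

Request:
jog_arm:
  motion: [0,-0.5,0,0,0,0,1,0,-0.5,-0.2,0,0,0,1,0,-0.3,-0.8,0,0,0,1,0,0,-1,0,0,0,1,0,0,-1,0,0,0,1,0,-1,0,0,0,0,1,0,-1,0,0,0,0,1,0,-1,0,0,0,0,1,0,0,0,0,0,0,1]

```text
time: 20.05
position: [0.4469, 0.0419, 0.3217]
tool_rot: [0.731, 0.683, -0.001, -0.001]
ft_force: [0.6, 0.6, 0.1]
grip_width: 0.0004
grip_force: 0.0
```

```bash
python3 - <<'E'
from d import *
state()
im=robot.camera("scene");cv2.imwrite("pics/s4.png",cv2.resize(im[160:352,220:460],None,fx=3,fy=3,interpolation=cv2.INTER_CUBIC))
E
```

```text
t 20.05 pos [0.4469 0.0419 0.3217] cab -0.2622 0.105 F [0.6 0.6 0.1] w 0.0003527270776934543
tool axes
 [[ 0.068  0.998  0.   ]
 [ 0.998 -0.068 -0.003]
 [-0.003  0.    -1.   ]] 
yaw y in cab deg -89.96492516699826
```

View pics/s4.png

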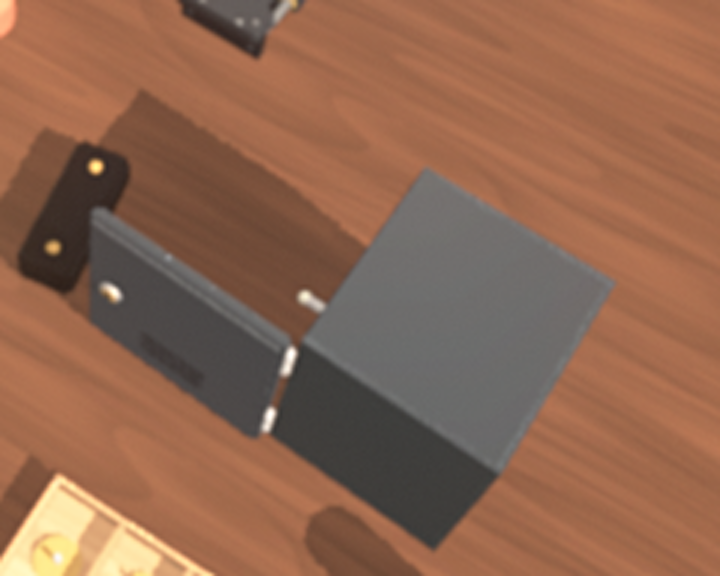

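The door stands about square to the cabinet, the block hasn't moved, and the hand is well clear.

Request:
jog_arm:
  motion: [0,0,0,0,0,0,1,0,0,0,0,0,0,1,0,0,0,0,0,0,1,0,0,0,0,0,0,1,0,0,0,0,0,0,1,0,0,0,0,0,0,1,0,0,0,0,0,0,1,0,0,0,0,0,0,1]

```text
time: 21.1
position: [0.4507, 0.0411, 0.3219]
tool_rot: [0.731, 0.683, 0.0, 0.0]
ft_force: [-0.5, -0.9, 0.0]
grip_width: 0.0008
grip_force: 0.0
```

```bash
python3 -c "
from rig import robot
print(robot.hand_in())"
```

```text
the job is handed in; nothing more can be done
None
```

I handed the job in at about 21 s: the block was slid clear, the catch released by a press of about 10 N, and the door swung open about square with the hand clear; hand-in returned no verdict.

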